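# Fill the round bottle canister and lay its cover plate on

### The arm

A 7-joint arm with a two-finger parallel gripper is mounted at the origin on the work surface. World frame = base frame: x ahead of the robot, y to its left, z up, the work surface at z = 0. Lengths are in m, angles in rad, forces in N, time in s.
With the tool pointing down it reaches from about 0.4 to 0.85 m from the base axis. Payload 4.5 kg.
Tool frame: the origin (TCP) lies on the centre line of the jaws, within the pads' length; the fingertips stand 14 mm ahead of it and the grasp point (between the pads) lies 5 mm behind it; z points along the fingers, y is the line along which they close (so a half turn about z gives the same grasp; the last joint's range is limited). The gripper opens to 88 mm and grips with 3 to 60 N. Pads are 18 mm wide; open, the fingers measure 123 mm over their backs; the gripper's body (75 mm by 187 mm) begins 45 mm behind the grasp point.
Start: joints at [1.316, 0.689, -0.195, 1.565, 0.157, 0.902, -0.215], TCP at [0.178, -0.599, 0.253] pointing down, gripper open.
Joint ranges: [-3.01, 3.01], [-0.46, 2.08], [-1.47, 1.51], [0.13, 2.56], [-1, 4.14], [0.04, 2.09], [-2.66, 2.66]. Speed limits (rad/s): [2.57, 2.57, 3.14, 3.14, 3.14, 3.14, 3.14].

### API

Orientations are given as a 3x3 rotation matrix whose columns are the frame's x, y, z axes.
In Python, from cell import monitor, optics, workorder gives the robot as it stands.
- The arm moves only by the tool servo_tool, never from a script. Its argument "series" is text: rows parted by semicolons, each of 6 numbers parted by spaces: the shift along the world's x, y, z in cm, then the turn, a rotation vector about the world's x, y, z in degrees. A call has 1 to 10 rows; each row shifts and turns the commanded pose from where the row before left it; what a row does not reach is not made up. A row lasts 1/10 s, in which the tool goes at most 50 mm and 8.59 degrees, less where a joint would pass 70% of its speed; a pose out of reach is approached as far as the arm can. A call is refused whole if a number of a shift passes 5 or a number of a turn 8.59, either way. A call with a gripper value outside its range is refused whole. "gripper" is the closure, from 0 (fully open) to 1 (shut), set as the call begins (left out, the last holds). The fingers move at their own pace and stop on an object; "squeeze" is the grip in N (left out, the last holds). Time passes only in rows, so rows that do not move let the fingers close. It gives the time, the measured TCP pose, the force, the opening and the grip force at its end, in the units of the state.
- monitor.read_state(): the state, without advancing time (a new reading comes with each control period).
- optics.grab_frame(name): name is "scene" or "top" or "wrist"; returns a dict with "color" (480x640x3 uint8, red, green, blue), "mtx" (3x3 intrinsics, pixels), "position" and "attitude" of the camera in the world. Camera axes: x right, y down, z forward; pixel columns grow to the right and rows downward; lengths in m; the calibration is good to about 2 mm. A picture is of the moment at which its call begins. There is no depth.
- workorder.hand_in(): hands the job in; it is judged then, once.
The state is a dict: "t": time; "joint_pos": joint angles; "joint_velocities": joint speeds; "tau": joint torques, N m; "eef_pos": TCP position; "orientation": TCP orientation; "ft_force": force on the tool from outside, world axes, zero at the start; "torque": the same for the moment, N m; "width": opening from 0.0 (shut) to 1.0 (fully open); "finger_force": force on a finger pad.
Only numpy, scipy, OpenCV 4.12 (cv2) and the standard library are available. Lean on these libraries where they do the work, as an engineer would, in place of code of your own. Each camera call takes 0.05 s, during which the arm holds its last target. There are 200 camera calls.

### The job

Take the three amber bottles that lean in the sloping rack and stand them in the round steel canister with the four already there, packed like a honeycomb: one in the middle and six round it, all seven upright and standing on the canister's floor. Set each bottle down rather than dropping it. When all seven are in, pick the round cover plate up by its knob, lay it level and centred on the seven caps and let go; leave the jar, the box and the beaker where they are.

Things in the scene. Friction and masses are not known exactly. Their poses are not given: they have to be found in the camera images.
- leaning_a_mid (a point): Amber glass bottle, 118 mm tall, 130 g: round body 44 mm in diameter, 72 mm high, foot edge chamfered 4 mm, a short shoulder, then a smooth black cap 16 mm in diameter, 80 to 118 mm above the foot. The point is on its axis half-way up (59 mm above the foot). z runs from foot to cap. At the start it leans in the bay at the rack's -y end.
- leaning_b_mid (a point): Amber glass bottle, 118 mm tall, 130 g: round body 44 mm in diameter, 72 mm high, foot edge chamfered 4 mm, a short shoulder, then a smooth black cap 16 mm in diameter, 80 to 118 mm above the foot. The point is on its axis half-way up (59 mm above the foot). z runs from foot to cap. At the start it leans in the rack's middle bay.
- leaning_c_mid (a point): Amber glass bottle, 118 mm tall, 130 g: round body 44 mm in diameter, 72 mm high, foot edge chamfered 4 mm, a short shoulder, then a smooth black cap 16 mm in diameter, 80 to 118 mm above the foot. The point is on its axis half-way up (59 mm above the foot). z runs from foot to cap. At the start it leans in the bay at the rack's +y end.
- packed_0_mid (a point): Amber glass bottle, 118 mm tall, 130 g: round body 44 mm in diameter, 72 mm high, foot edge chamfered 4 mm, a short shoulder, then a smooth black cap 16 mm in diameter, 80 to 118 mm above the foot. The point is on its axis half-way up (59 mm above the foot). z runs from foot to cap. It already stands loose in the canister, by the wall; it may be nudged.
- packed_1_mid (a point): Amber glass bottle, 118 mm tall, 130 g: round body 44 mm in diameter, 72 mm high, foot edge chamfered 4 mm, a short shoulder, then a smooth black cap 16 mm in diameter, 80 to 118 mm above the foot. The point is on its axis half-way up (59 mm above the foot). z runs from foot to cap. It already stands loose in the canister, by the wall; it may be nudged.
- packed_2_mid (a point): Amber glass bottle, 118 mm tall, 130 g: round body 44 mm in diameter, 72 mm high, foot edge chamfered 4 mm, a short shoulder, then a smooth black cap 16 mm in diameter, 80 to 118 mm above the foot. The point is on its axis half-way up (59 mm above the foot). z runs from foot to cap. It already stands loose in the canister, by the wall; it may be nudged.
- packed_3_mid (a point): Amber glass bottle, 118 mm tall, 130 g: round body 44 mm in diameter, 72 mm high, foot edge chamfered 4 mm, a short shoulder, then a smooth black cap 16 mm in diameter, 80 to 118 mm above the foot. The point is on its axis half-way up (59 mm above the foot). z runs from foot to cap. It already stands loose in the canister, by the wall; it may be nudged.
- canister_floor (a point): Inner floor's centre of the fixed, open round steel canister: 145 mm in diameter inside, wall 3 mm, rim 60 mm above this point, which is 5 mm above the bench. Holds seven bottles: one in the middle, six round it 47 mm out and 60 degrees apart. Four neighbouring outer places are taken at the start; the middle and two outer ones are empty. How the pattern is turned varies.
- rack: Fixed sloping aluminium rack, 204 mm wide along its y; origin on the bench under the middle bay, z up. Three bays 62 mm apart along y, parted by low fins. Each bottle leans 25 degrees from vertical, cap towards the rack's -x (robot's side), foot 21 mm above the bench, against a plate that reaches 48 mm up along it on the -x side. It comes out along its own axis, in 60 mm.
- cover_knob (a point): Grip point of the loose cover plate, on its axis 26 mm above the underside: a flat aluminium disc 124 mm in diameter, 6 mm thick, with an upright black knob in the middle, 20 mm in diameter, 6 to 42 mm above the underside; 200 g. z is up along the knob. It lies flat on the bench. Laid on the seven caps, this point is 144 mm above the canister's floor.
- jar: Bystander: glass jar with a white lid, 68 mm in diameter, 100 mm tall; origin at the centre of its underside. Leave it.
- tip_box: Bystander: grey box with white lid, 114 x 84 x 63 mm; origin at the centre of its underside. Leave it.
- beaker: Bystander: white plastic beaker, 70 mm in diameter, 85 mm tall; origin at the centre of its underside. Leave it.
Things that resemble listed ones, but are neither listed nor needed, are in the scene too. Leave any blue or red look-alike of the part that bears leaning_c_mid alone. What is shaped like the part that bears leaning_b_mid but green or red is not meant.

How it is judged:
By the outcome, as a careful person would: the job done as asked, in the order asked, and still so for the second after the job is handed in, with the robot touching nothing.
It also fails if it takes over 72 s, if anything falls off the work surface, if the arm or the gripper's body presses on something with over 40 N, if the wrist force passes 120 N, or if a joint passes its speed limit or range.

## Working session

There is one attempt and no reset: what is moved stays moved. The work goes in short steps, Python scripts to look and compute and a tool call to move; the robot and the scene stay as the last step left them, time stands still between calls to the robot, and variables do not carry over. Pictures are saved under pics/ and viewed, at most 10 in all, crops included, and the job is handed in when it is done.

Besides the shell and the picture viewer there is one more tool, called after "Request:" as name(argument=value, ...) on one line, values as JSON. servo_tool: Moves the arm, as the interface text tells. Its arguments: {"type":"object","properties":{"series":{"type":"string"},"gripper":{"type":"number"},"squeeze":{"type":"number"}},"required":["series"]}

```bash
ls; mkdir -p pics; python3 - <<'E'
from cell import monitor, optics
import cv2, pickle
s=monitor.read_state(); print(s)
d={}
for n in("scene","top"):
    f=optics.grab_frame(n); d[n]=f
    cv2.imwrite(f"pics/{n}0.png",f["color"][:,:,::-1]); print(n,f["mtx"],f["position"],f["attitude"])
pickle.dump(d,open("f0.pkl","wb"))
E
```

```text
pics
{'t': 0.0, 'joint_pos': array([ 1.31579552,  0.68996004, -0.19452445,  1.5663036 ,  0.15733362,
        0.90251876, -0.21510492]), 'joint_velocities': array([ 0.0008778 ,  0.00045546, -0.00171746,  0.00035731, -0.00193077,
       -0.00025838, -0.00095235]), 'tau': array([-5.60517503e-05, -5.27554643e+01, -1.26687616e+00, -1.53424072e+01,
       -5.26541204e-02,  6.41827777e-03,  1.49505950e-04]), 'eef_pos': array([ 0.17778515, -0.59856531,  0.25193601]), 'orientation': array([[ 9.58556582e-01,  2.84901473e-01, -6.56249128e-04],
       [ 2.84902187e-01, -9.58555140e-01,  1.66962314e-03],
       [-1.53372884e-04, -1.78739506e-03, -9.99998391e-01]]), 'ft_force': array([-0.69528463, -0.58898444, -0.43504221]), 'torque': array([ 0.00115736,  0.00683663, -0.00858603]), 'finger_force': 0.0, 'width': 1.0003908661565881}
scene [[465.60957101   0.         318.05293756]
 [  0.         465.60957101 243.07874549]
 [  0.           0.           1.        ]] [1.20420641 0.05224851 1.12911662] [[-0.06990368  0.85635376 -0.51163631]
 [ 0.99745498  0.05278608 -0.04792899]
 [-0.01403689 -0.51368459 -0.85786427]]
top [[511.86333091   0.         318.00174517]
 [  0.         511.86333091 238.80597806]
 [  0.           0.           1.        ]] [0.38076823 0.00300764 1.47635096] [[ 0.02503812 -0.9895631   0.1419083 ]
 [-0.99968473 -0.02505141  0.00169315]
 [ 0.00187952 -0.14190596 -0.98987836]]
```

View pics/scene0.png

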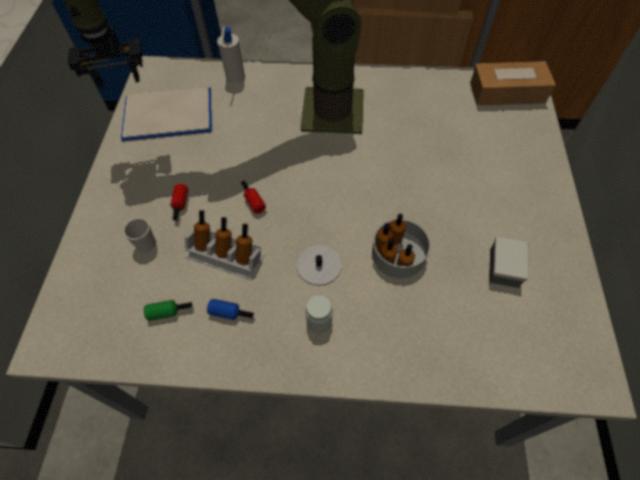

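View pics/top0.png

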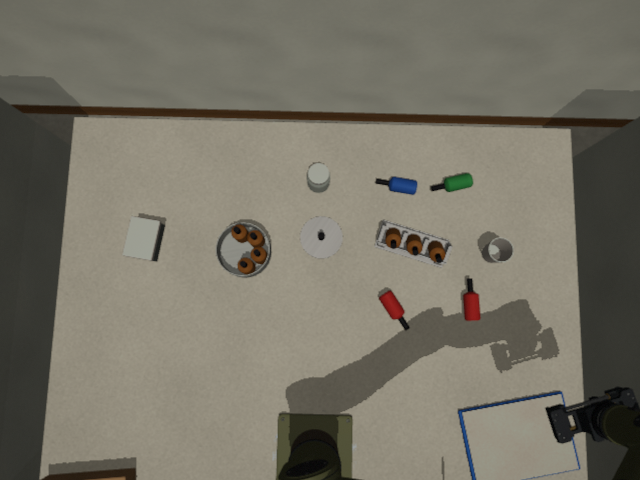

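The scene view shows the rack with amber bottles at (202,230), (223,237) and (244,243), the cover at (319,265) and the canister at (401,250). In the top view the rack is near (414,243), the cover at (321,237) and the canister at (244,249).

```bash
cat > h.py <<'E'
import numpy as np, cv2
def ray(f,uv):
    K,p,R=f["mtx"],np.array(f["position"]),np.array(f["attitude"])
    d=R@np.linalg.solve(K,[uv[0],uv[1],1.]); return p,d
def plane(f,uv,z):
    p,d=ray(f,uv); return p+d*(z-p[2])/d[2]
def tri(f,a,g,b):
    p,d=ray(f,a);q,e=ray(g,b); d/=np.linalg.norm(d);e/=np.linalg.norm(e)
    s=np.linalg.lstsq(np.c_[d,-e],q-p,rcond=None)[0]
    A,B=p+d*s[0],q+e*s[1]; return (A+B)/2,np.linalg.norm(A-B)
def proj(f,X):
    c=np.array(f["attitude"]).T@(np.array(X)-f["position"]); u=f["mtx"]@(c/c[2]); return u[:2]
def blobs(m,amin=5,amax=1e9):
    n,_,st,c=cv2.connectedComponentsWithStats(m.astype(np.uint8))
    return [(c[i].round(1),st[i]) for i in range(1,n) if amin<=st[i][4]<=amax]
def amber(im):
    h=cv2.cvtColor(im,cv2.COLOR_RGB2HSV); return (h[...,0]>5)&(h[...,0]<20)&(h[...,1]>150)&(h[...,2]>40)
def dark(im,t=50): return im.max(2)<t
E
python3 - <<'E'
from h import *; import pickle
d=pickle.load(open("f0.pkl","rb"))
for n,rs in(("top",[(375,215,455,268),(300,215,345,260),(212,215,276,282)]),("scene",[(185,205,265,275),(295,240,345,285),(370,208,432,280)])):
    for r in rs:
        x0,y0,x1,y1=r; im=d[n]["color"][y0:y1,x0:x1]
        print(n,r)
        print(" dark",[(tuple(c+[x0,y0]),s[2:].tolist()) for c,s in blobs(dark(im),4)])
        print(" amber",[(tuple(c+[x0,y0]),s[2:].tolist()) for c,s in blobs(amber(im),6)])
# montage
a=d["top"]["color"][210:285,210:460]; b=d["scene"]["color"][200:285,180:435]
a=cv2.resize(a,(800,240),interpolation=cv2.INTER_CUBIC);b=cv2.resize(b,(800,267),interpolation=cv2.INTER_CUBIC)
cv2.imwrite("pics/m.png",np.vstack([a,b])[:,:,::-1])
E
```

```text
top (375, 215, 455, 268)
 dark [((np.float64(388.8), np.float64(231.7)), [8, 8, 30]), ((np.float64(409.7), np.float64(238.4)), [9, 9, 41]), ((np.float64(393.0), np.float64(243.7)), [5, 8, 38]), ((np.float64(431.4), np.float64(245.7)), [8, 11, 52]), ((np.float64(446.5), np.float64(247.5)), [2, 6, 6]), ((np.float64(414.7), np.float64(250.3)), [6, 8, 40]), ((np.float64(438.0), np.float64(257.8)), [7, 9, 45])]
 amber [((np.float64(392.8), np.float64(236.8)), [15, 18, 200]), ((np.float64(413.7), np.float64(243.3)), [15, 19, 202]), ((np.float64(436.2), np.float64(250.5)), [16, 20, 204])]
top (300, 215, 345, 260)
 dark [((np.float64(320.9), np.float64(235.7)), [6, 8, 35])]
 amber []
top (212, 215, 276, 282)
 dark [((np.float64(236.8), np.float64(229.9)), [7, 7, 35]), ((np.float64(246.4), np.float64(235.0)), [2, 9, 9]), ((np.float64(253.2), np.float64(235.8)), [7, 7, 35]), ((np.float64(263.0), np.float64(240.4)), [3, 7, 11]), ((np.float64(218.9), np.float64(255.2)), [6, 17, 32]), ((np.float64(256.5), np.float64(252.5)), [6, 6, 30]), ((np.float64(243.1), np.float64(263.7)), [7, 7, 35]), ((np.
[... 817 characters left out ...]
)]
scene (295, 240, 345, 285)
 dark [((np.float64(318.7), np.float64(261.0)), [5, 11, 44])]
 amber []
scene (370, 208, 432, 280)
 dark [((np.float64(398.8), np.float64(220.2)), [6, 11, 50]), ((np.float64(386.2), np.float64(228.8)), [8, 11, 66]), ((np.float64(423.0), np.float64(240.0)), [11, 20, 89]), ((np.float64(394.2), np.float64(240.0)), [17, 18, 155]), ((np.float64(381.5), np.float64(248.6)), [18, 24, 86]), ((np.float64(408.2), np.float64(250.1)), [7, 11, 51]), ((np.float64(375.3), np.float64(257.3)), [6, 11, 26]), ((np.float64(400.1), np.float64(262.6)), [6, 5, 19])]
 amber [((np.float64(390.1), np.float64(239.7)), [29, 43, 621]), ((np.float64(405.3), np.float64(257.9)), [16, 15, 171])]
```

View pics/m.png

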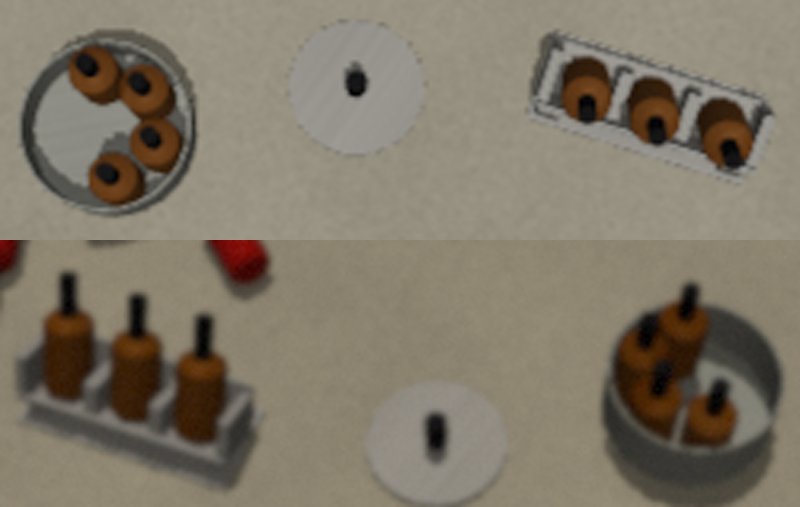

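```bash
python3 - <<'E'
from h import *; import pickle
np.set_printoptions(precision=4,suppress=True)
d=pickle.load(open("f0.pkl","rb"));T,S=d["top"],d["scene"]
C=[]
for n,a,b in(("a",(438,257.8),(201.5,217.1)),("b",(414.7,250.3),(223.4,224.2)),("c",(393,243.7),(244.4,231.2)),("knob",(320.9,235.7),(318.7,261))):
    X,e=tri(T,a,S,b);print(n,X,e);C.append(X)
# bodies
for a,b in(((436.2,250.5),(200.9,235.4)),((413.7,243.3),(222.4,242.3)),((392.8,236.8),(243,249))): print("body",*tri(T,a,S,b))
v=C[2]-C[0]; print("rack yaw",np.degrees(np.arctan2(-v[0],v[1])),np.linalg.norm(v))
P=[plane(T,u,0.115) for u in((236.8,229.9),(253.2,235.8),(256.5,252.5),(243.1,263.7))]
for p in P: print("pk",p)
from scipy.optimize import least_squares
r=least_squares(lambda q:[np.hypot(*(p[:2]-q))-.047 for p in P],np.mean(P,0)[:2]); print("canister",r.x,r.fun)
print([np.degrees(np.arctan2(*(p[:2]-r.x)[::-1])) for p in P])
# rim: from montage extents in top
L=[(22,124),(196,122),(108,30),(108,214)]
for l in L: print("rim",plane(T,(210+l[0]/3.2,210+l[1]/3.2),.065))
# plate
im=T["color"][210:265,295:347]; h=cv2.cvtColor(im,cv2.COLOR_RGB2HSV)
print(h[27,10],h[3,3])
for l in((288,88),(425,88),(356,20),(356,155)): print("plate",plane(T,(210+l[0]/3.2,210+l[1]/3.2),.006))
E
```

```text
a [ 0.5337 -0.319   0.1075] 0.0011423473283486635
b [ 0.5525 -0.2566  0.1075] 0.0015317754025968987
c [ 0.5692 -0.1985  0.1051] 0.0017241090858602613
knob [ 0.5989 -0.0033  0.0196] 0.001413473685887105
body [ 0.5599 -0.3267  0.0566] 0.0022362425169592933
body [ 0.5785 -0.2638  0.0575] 0.0025076099278360723
body [ 0.5954 -0.2053  0.0569] 0.0023848589866936197
rack yaw -16.432361009783783 0.12565865405832377
pk [0.5946 0.2245 0.115 ]
pk [0.5797 0.1797 0.115 ]
pk [0.5348 0.1689 0.115 ]
pk [0.5038 0.2034 0.115 ]
canister [0.5488 0.2144] [-0.0001 -0.0006  0.0006 -0.0007]
[np.float64(12.477267763122118), np.float64(-48.34540906111226), np.float64(-107.1895433031316), np.float64(-166.26423045469033)]
rim [0.5481 0.2854 0.065 ]
rim [0.5537 0.1346 0.065 ]
rim [0.6328 0.2146 0.065 ]
rim [0.472  0.2073 0.065 ]
[ 20  15 152] [ 22  36 155]
plate [0.5941 0.0579 0.006 ]
plate [ 0.5972 -0.0664  0.006 ]
plate [ 0.6583 -0.0023  0.006 ]
plate [ 0.5346 -0.0053  0.006 ]
```

Request:
servo_tool(series="2 2 0 0 0 -4; 3.2 3 0 0 0 -8; 3.4 3.2 0 0 0 -8; 3.5 3.2 0 0 0 -8; 3.5 3.2 0 -0.6 -2 -5; 3.5 3.2 0 -1.5 -5 0; 3.5 3.2 -1 -1.5 -5 0; 3.5 3.2 -1 -1.5 -5 0; 3 3 -1.5 -1.5 -5 0; 2 2.1 -1 -0.5 -2 0", gripper=0.5)

```text
t: 1.1
eef_pos: [0.4806, -0.3114, 0.2142]
orientation: [[0.883, -0.276, 0.379], [-0.256, -0.961, -0.101], [0.393, -0.008, -0.92]]
ft_force: [-0.1, -0.0, 0.6]
width: 0.502
finger_force: 0.0
```

```bash
python3 - <<'E'
from h import *; import pickle
from cell import monitor, optics
np.set_printoptions(precision=4,suppress=True)
f=optics.grab_frame("wrist");s=monitor.read_state();f["s"]=s;pickle.dump(f,open("w1.pkl","wb"))
cv2.imwrite("pics/w1.png",f["color"][:,:,::-1])
R=s["orientation"];print(s["t"],s["eef_pos"],R)
print("cam in tool",R.T@(f["position"]-s["eef_pos"]),R.T@f["attitude"],f["mtx"])
for n,c in(("a",(.5337,-.319,.1075)),("b",(.5525,-.2566,.1075)),("c",(.5692,-.1985,.1051))): print(n,proj(f,c))
E
```

```text
1.15 [ 0.4839 -0.3122  0.2157] [[ 0.881  -0.2764  0.3839]
 [-0.2565 -0.961  -0.1031]
 [ 0.3975 -0.0076 -0.9176]]
cam in tool [ 0.0773  0.0005 -0.1306] [[ 0.0008 -0.9501 -0.3121]
 [ 1.      0.0005  0.001 ]
 [-0.0008 -0.3121  0.9501]] [[339.7164   0.     318.7025]
 [  0.     339.7164 238.7665]
 [  0.       0.       1.    ]]
a [309.3763 229.658 ]
b [224.5969 228.6255]
c [147.7777 229.0385]
```

View pics/w1.png

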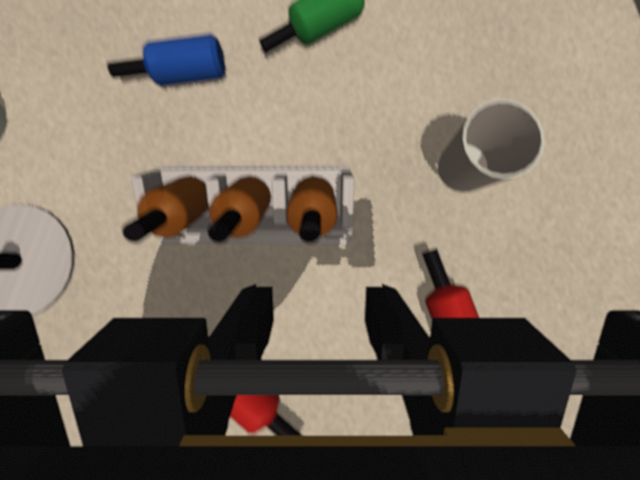

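The caps sit at roughly a (311,225), b (224,224) and c (147,225), within a few pixels of where the triangulation predicted.

```bash
python3 - <<'E'
from h import *; import pickle
np.set_printoptions(precision=4,suppress=True)
f=pickle.load(open("w1.pkl","rb"));im=f["color"]
x0,y0,x1,y1=115,195,335,250
u=np.array([-.4053,.1195,.9063]);R=f["s"]["orientation"]
for c,s in blobs(dark(im[y0:y1,x0:x1],45),60):
    cc=c+[x0,y0]; X=plane(f,cc,.110); print(cc,s[2:],X)
    # predicted projections of cap centroid vs tip for check
    print("  tip pred",proj(f,X+u*.019),"base",proj(f,X-u*.019))
Rt=np.c_[[.9063*.959,-.9063*.283,.4226],[-.283,-.959,0],-u]
from scipy.spatial.transform import Rotation as Q
print(np.degrees(Q.from_matrix(Rt@R.T).as_rotvec()))
E
```

```text
[144.6 224.8] [ 42  30 670] [ 0.5718 -0.1992  0.11  ]
  tip pred [131.4609 232.8068] base [156.0434 217.8265]
[223.8 225.9] [ 32  31 589] [ 0.5542 -0.2571  0.11  ]
  tip pred [216.5142 234.0044] base [230.1439 218.8433]
[310.1 226.2] [ 20  31 517] [ 0.5358 -0.3203  0.11  ]
  tip pred [309.2191 234.3421] base [310.8668 219.1122]
[-0.8594 -1.3934 -0.4024]
```

Request:
servo_tool(series="0 0 0 -0.8 -1.4 -0.4; 0 0 0 0 0 0")

```text
t: 1.35
eef_pos: [0.4833, -0.3196, 0.2199]
orientation: [[0.874, -0.286, 0.392], [-0.262, -0.958, -0.116], [0.409, -0.001, -0.913]]
ft_force: [0.6, -0.4, -0.2]
width: 0.498
finger_force: 0.0
```

Request:
servo_tool(series="1.3 1.4 -2.2 -0.2 -0.9 0; 1.2 -0.36 -2.72 0 0 0; 0.8 -0.24 -1.8 0 0 0; 0 0 0 0 0 0; 0 0 0 0 0 0")

```text
t: 1.85
eef_pos: [0.518, -0.3253, 0.1768]
orientation: [[0.882, -0.282, 0.379], [-0.264, -0.959, -0.1], [0.391, -0.012, -0.92]]
ft_force: [0.2, -0.3, -0.3]
width: 0.5
finger_force: 0.0
```

```bash
python3 - <<'E'
from cell import monitor
s=monitor.read_state(); print(s["t"],s["joint_pos"].round(3),s["joint_velocities"].round(3),s["eef_pos"])
E
```

```text
1.85 [ 0.612  0.691 -0.114  2.043 -0.995  0.044 -0.333] [ 0.002 -0.021 -0.001  0.013 -0.024 -0.001  0.022] [ 0.51804798 -0.32528199  0.17677688]
```

Request:
servo_tool(series="0 0 0 0 0 0; 0 0 0 0 0 0; 0 0 0 0 0 0")

```text
t: 2.15
eef_pos: [0.5184, -0.3249, 0.1775]
orientation: [[0.881, -0.281, 0.38], [-0.263, -0.96, -0.1], [0.392, -0.012, -0.92]]
ft_force: [0.2, 0.4, -0.0]
width: 0.502
finger_force: 0.0
```

```bash
python3 - <<'E'
from cell import monitor
s=monitor.read_state(); print(s["t"],s["joint_pos"].round(3),s["joint_velocities"].round(3),s["eef_pos"],s["orientation"])
E
```

```text
2.15 [ 0.612  0.689 -0.114  2.043 -0.999  0.043 -0.329] [-0.002  0.005  0.001 -0.004 -0.005  0.001  0.007] [ 0.51844809 -0.32488379  0.17747026] [[ 0.88140627 -0.28092183  0.37974453]
 [-0.26283187 -0.95965838 -0.09987591]
 [ 0.39248234 -0.01177771 -0.91968413]]
```

```bash
cat > g.py <<'E'
import numpy as np,sys
from cell import monitor
from scipy.spatial.transform import Rotation as Q
def ori(tilt,yaw):  # yaw: heading of tilt direction (deg); tilt>0 = tool points outward along heading; tool y = -(left of heading)
    h=np.radians(yaw);e=np.array([np.cos(h),np.sin(h),0]);l=np.array([-np.sin(h),np.cos(h),0])
    t=np.radians(tilt);z=np.sin(t)*e-np.cos(t)*np.array([0,0,1]);y=-l
    return np.c_[np.cross(y,z),y,z]
def go(p,tilt,yaw):
    s=monitor.read_state();R=ori(tilt,yaw)
    print("t",round(s["t"],2),"pos",s["eef_pos"].round(4),"d_cm",((np.array(p)-s["eef_pos"])*100).round(2),"rot",np.degrees(Q.from_matrix(R@s["orientation"].T).as_rotvec()).round(2),"j",s["joint_pos"].round(2),"F",s["ft_force"].round(1),"w",round(s["width"],3),round(float(s["finger_force"]),1))
U=np.array([-.4053,.1195,.9063])
CAP=dict(a=np.array([.5357,-.318,.110]),b=np.array([.5532,-.2587,.110]),c=np.array([.5707,-.199,.110]))
def grasp(k,back=0,tilt=12.5,yaw=-16.43): return CAP[k]+U*(.003+back)+.005*ori(tilt,yaw)[:,2]
E
python3 -c "
from g import *
go(grasp('a',.06),12.5,-16.43);print(grasp('a'),grasp('b'),grasp('c'))"
```

```text
t 2.15 pos [ 0.5184 -0.3249  0.1775] d_cm [-0.72  1.41 -1.53] rot [ 2.35 10.37 -0.05] j [ 0.61  0.69 -0.11  2.04 -1.    0.04 -0.33] F [ 0.2  0.4 -0. ] w 0.502 0.0
[ 0.53552211 -0.31794759  0.10783742] [ 0.55302211 -0.25864759  0.10783742] [ 0.57052211 -0.19894759  0.10783742]
```

Request:
servo_tool(series="-0.4 0.7 0 1.2 5.2 0; -0.3 0.7 0 1.2 5.2 0; 0 0 -1.5 0 0 0; 0 0 0 0 0 0; 0 0 0 0 0 0")

```text
t: 2.65
eef_pos: [0.5128, -0.3134, 0.1575]
orientation: [[0.928, -0.28, 0.246], [-0.273, -0.96, -0.063], [0.253, -0.009, -0.967]]
ft_force: [-0.5, -0.9, -0.6]
width: 0.501
finger_force: 0.0
```

```bash
python3 -c "
from g import *
go(grasp('a'),12.5,-16.43)"
```

```text
t 2.65 pos [ 0.5128 -0.3134  0.1575] d_cm [ 2.27 -0.46 -4.96] rot [ 0.12  2.23 -0.14] j [ 0.34  0.74  0.27  1.97 -0.94  0.31 -0.45] F [-0.5 -0.9 -0.6] w 0.501 0.0
```

Request:
servo_tool(series="0.6 -0.1 -1.2 0.1 2.2 0; 0.8 -0.2 -1.8 0 0 0; 0.7 -0.1 -1.5 0 0 0; 0.2 0 -0.5 0 0 0; 0 0 0 0 0 0; 0 0 0 0 0 0")

```text
t: 3.25
eef_pos: [0.5356, -0.3185, 0.1079]
orientation: [[0.937, -0.282, 0.209], [-0.275, -0.959, -0.062], [0.218, 0.001, -0.976]]
ft_force: [-0.0, -0.3, -0.5]
width: 0.502
finger_force: 0.0
```

```bash
python3 -c "
from g import *
go(grasp('a'),12.5,-16.43)
from cell import optics;from h import *
f=optics.grab_frame('wrist');cv2.imwrite('pics/w2.png',f['color'][:,:,::-1])"
```

```text
t 3.25 pos [ 0.5356 -0.3185  0.1079] d_cm [-0.    0.05 -0.01] rot [ 0.09  0.05 -0.06] j [ 0.33  0.85  0.26  1.9  -0.93  0.3  -0.49] F [-0.  -0.3 -0.5] w 0.502 0.0
```

View pics/w2.png

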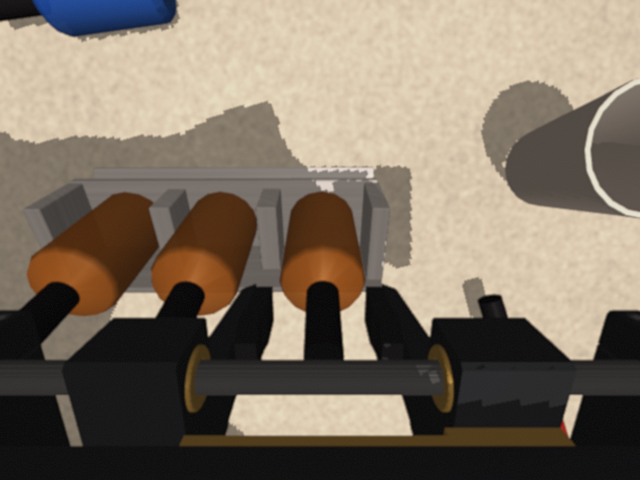

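Cap a at (322,310) lies between the fingertips at (255,290) and (380,290), so I can close.

Request:
servo_tool(series="0 0 0 0 0 0; 0 0 0 0 0 0; 0 0 0 0 0 0; 0 0 0 0 0 0", gripper=1, squeeze=30)

```text
t: 3.7
eef_pos: [0.5362, -0.318, 0.1077]
orientation: [[0.937, -0.28, 0.209], [-0.273, -0.96, -0.063], [0.218, 0.002, -0.976]]
ft_force: [1.1, 0.0, -0.2]
width: 0.165
finger_force: 30.0
```

Request:
servo_tool(series="-0.4 0.12 0.9 0 0 0; -0.8 0.24 1.8 0 0 0; -1.0 0.3 2.3 0 0 0; -1.0 0.3 2.3 0 0 0; 0 0.5 3 0.8 3 0; 0 1 3.5 1.8 6 0; 0 1.5 2 2 7 0; 0 2 0 1.8 6 0; 0 2 0 0.6 2 0")

```text
t: 4.6
eef_pos: [0.5063, -0.238, 0.2633]
orientation: [[0.94, -0.277, -0.2], [-0.271, -0.961, 0.057], [-0.208, 0.001, -0.978]]
ft_force: [0.9, 1.2, -1.9]
width: 0.173
finger_force: 29.9
```

```bash
python3 -c "
from g import *
go((.5488,.2144,.24),-12.5,-16.43)
from cell import optics;from h import *
import pickle
f=optics.grab_frame('wrist');f['s']=monitor.read_state();pickle.dump(f,open('w3.pkl','wb'));cv2.imwrite('pics/w3.png',f['color'][:,:,::-1])"
```

```text
t 4.6 pos [ 0.5063 -0.238   0.2633] d_cm [ 4.25 45.24 -2.33] rot [ 0.19  0.46 -0.35] j [-0.03  0.8   0.75  1.59 -0.48  1.18 -1.  ] F [ 0.9  1.2 -1.9] w 0.173 29.9
```

View pics/w3.png

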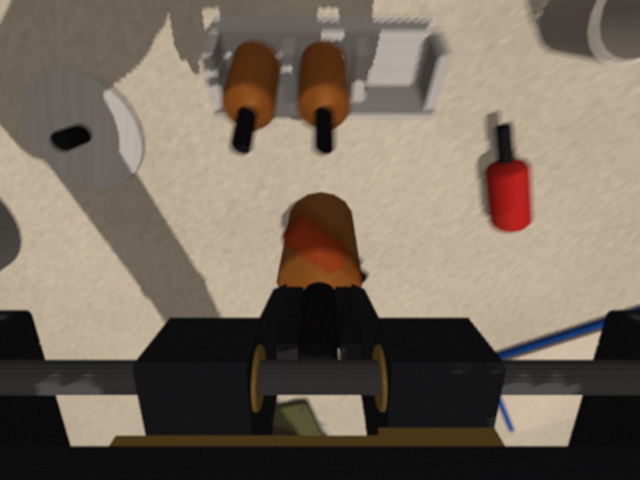

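Bottle a hangs from the jaws at (320,240), upright against the bench. The rack still holds b and c at (323,95) and (247,95).

Request:
servo_tool(series="0 2.5 0 0 0 2; -0.5 4 0 0 0 3; -0.8 4.6 0 0 0 3; -0.8 4.8 0 0 0 4; -0.8 4.8 0 0 0 4; -0.8 4.8 0 0 0 4; -0.8 4.8 0 0 0 4; -0.8 4.8 0 0 0 3; -0.8 4.5 0 0 0 2; -0.5 3 0 0 0 1")

```text
t: 5.65
eef_pos: [0.4371, 0.1904, 0.2629]
orientation: [[0.949, 0.243, -0.201], [0.238, -0.97, -0.048], [-0.207, -0.002, -0.978]]
ft_force: [0.5, -0.4, -1.1]
width: 0.168
finger_force: 29.9
```

Request:
servo_tool(series="0 0 0 0 0 0; 0 0 0 0 0 0")

```text
t: 5.85
eef_pos: [0.4382, 0.1868, 0.2629]
orientation: [[0.95, 0.239, -0.201], [0.234, -0.971, -0.05], [-0.207, 0.0, -0.978]]
ft_force: [-0.2, -0.9, -0.3]
width: 0.172
finger_force: 29.9
```

```bash
python3 -c "
from g import *
from cell import optics;from h import *
import pickle
f=optics.grab_frame('wrist');f['s']=monitor.read_state();pickle.dump(f,open('w4.pkl','wb'));cv2.imwrite('pics/w4.png',f['color'][:,:,::-1])
go((.5488,.2144,.25),-12.5,13.6)
print(proj(f,(.5488,.2144,.005)),proj(f,(.5488,.2144,.065)))
for p in [(.5946,.2245,.123),(.5797,.1797,.123),(.5348,.1689,.123),(.5038,.2034,.123)]: print(proj(f,p))
"
```

```text
t 5.9 pos [0.4386 0.1857 0.2631] d_cm [11.02  2.87 -1.31] rot [-0.1   0.57 -0.1 ] j [-0.86  0.66  0.67  1.84 -0.47  1.03 -1.29] F [ 0.5 -0.3 -0.2] w 0.17 29.9
[317.10515981  33.83486597] [316.87952888  31.87554028]
[318.31615517 -68.80761191]
[384.95290574 -13.45228842]
[377.87217911  72.14812425]
[316.66290284 106.89940581]
```

View pics/w4.png

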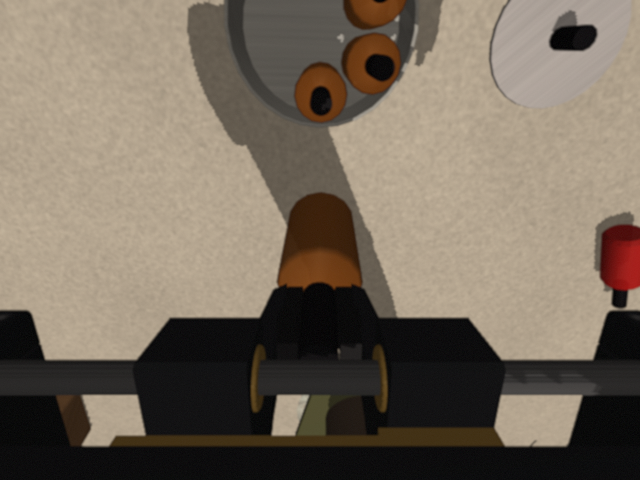

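```bash
python3 - <<'E'
from g import *; from h import *; import pickle
np.set_printoptions(precision=4,suppress=True)
f=pickle.load(open("w4.pkl","rb"));im=f["color"];s=f["s"]
x0,y0,x1,y1=290,40,405,125
for c,st in blobs(dark(im[y0:y1,x0:x1],45),60):
    cc=c+[x0,y0]; print(cc,st[2:],plane(f,cc,.104))
# canister rim: bottom-most outer contour row / silhouettes
m=amber(im); ys,xs=np.nonzero(m[180:280,270:370]); print("held top row",ys.min()+180,"x at rows",[(r,xs[ys==r-180].min()+270,xs[ys==r-180].max()+270) for r in(200,220,250,275)])
R=s["orientation"];p=s["eef_pos"];g=p-R[:,2]*.005
th=np.radians(25)
for dx in(-.003,0,.003):
    ax=R@[np.sin(th)*-1,0,np.cos(th)]  # candidate foot direction
    ax2=np.array([0,0,-1.])
    out=[]
    for A in(ax,ax2):
        e1=np.cross(A,R[:,1]);e1/=np.linalg.norm(e1);e2=np.cross(A,e1)
        q=[]
        for h,r in((.102,.018),(.098,.022)):
            for a in np.linspace(0,6.28,60): q.append(proj(f,g+R[:,0]*dx+A*h+r*(e1*np.cos(a)+e2*np.sin(a))))
        q=np.array(q); out+= [q[:,1].min(),q[:,0].min(),q[:,0].max()]
    print(dx,np.round(out,1),ax)
E
```

```text
[379.7  66.8] [ 28  26 584] [0.5379 0.1655 0.104 ]
[320.5 100.8] [ 20  28 462] [0.5058 0.201  0.104 ]
held top row 193 x at rows [(200, np.int64(300), np.int64(340)), (220, np.int64(290), np.int64(351)), (250, np.int64(284), np.int64(356)), (275, np.int64(279), np.int64(360))]
-0.003 [281.3 288.2 349.6 196.6 286.6 351.4] [-0.5835 -0.1428 -0.7995]
0 [277.5 288.1 349.8 192.  286.5 351.6] [-0.5835 -0.1428 -0.7995]
0.003 [273.7 288.  349.9 187.3 286.4 351.7] [-0.5835 -0.1428 -0.7995]
```

Request:
servo_tool(series="2 0.5 0 0 0.6 0; 3.5 0.8 0 0 0 0; 3.2 0.7 0 0 0 0; 2 0.5 -1 0 0 0; 0.6 0.1 -1.5 0 0 0; 0 0 0 0 0 0; 0 0 0 0 0 0")

```text
t: 6.6
eef_pos: [0.5504, 0.2118, 0.2373]
orientation: [[0.948, 0.236, -0.214], [0.231, -0.972, -0.05], [-0.22, -0.002, -0.976]]
ft_force: [-0.9, -0.3, -1.4]
width: 0.173
finger_force: 29.9
```

```bash
python3 -c "
from g import *
go((.552,.2125,.102),-12.5,13.6)
from cell import optics;from h import *
import pickle
d={}
for n in('top','scene'):d[n]=optics.grab_frame(n)
pickle.dump(d,open('f5.pkl','wb'))
a=d['top']['color'][205:290,200:285];b=d['scene']['color'][165:285,350:450]
cv2.imwrite('pics/p5.png',np.hstack([cv2.resize(a,(400,480),interpolation=2),cv2.resize(b,(400,480),interpolation=2)])[:,:,::-1])
"
```

```text
t 6.6 pos [0.5504 0.2118 0.2373] d_cm [  0.16   0.07 -13.53] rot [-0.08 -0.21 -0.08] j [-0.73  0.84  0.63  1.51 -0.49  1.19 -1.3 ] F [-0.9 -0.3 -1.4] w 0.173 29.9
```

Request:
servo_tool(series="0.2 0 -2 0 0 0; 0 0 -3 0 0 0; 0 0 -2.5 0 0 0; 0 0 -1.5 0 0 0; 0 0 -1.2 0 0 0; 0 0 -1 0 0 0; 0 0 0 0 0 0")

```text
t: 7.4
eef_pos: [0.5532, 0.2132, 0.1251]
orientation: [[0.948, 0.239, -0.212], [0.233, -0.971, -0.049], [-0.218, -0.003, -0.976]]
ft_force: [0.2, 0.3, -0.4]
width: 0.17
finger_force: 29.9
```

No contact, and the foot is about 23 mm above the floor.

Request:
servo_tool(series="0 0 -0.8 0 0 0; 0 0 -0.6 0 0 0; 0 0 -0.4 0 0 0; 0 0 -0.2 0 0 0; 0 0 0 0 0 0")

```text
t: 7.9
eef_pos: [0.5536, 0.213, 0.1055]
orientation: [[0.948, 0.238, -0.211], [0.233, -0.971, -0.049], [-0.217, -0.003, -0.976]]
ft_force: [0.3, 0.6, -1.7]
width: 0.17
finger_force: 29.9
```

Request:
servo_tool(series="-0.1 0 -0.15 0 0 0; -0.1 0 -0.1 0 0 0; 0 0 -0.1 0 0 0; 0 0 0 0 0 0")

```text
t: 8.3
eef_pos: [0.5516, 0.2131, 0.1022]
orientation: [[0.948, 0.238, -0.211], [0.233, -0.971, -0.049], [-0.217, -0.003, -0.976]]
ft_force: [0.2, 0.8, -1.0]
width: 0.171
finger_force: 29.9
```

Request:
servo_tool(series="0 0 -0.1 0 0 0; 0 0 0 0 0 0")

```text
t: 8.5
eef_pos: [0.5519, 0.2131, 0.1015]
orientation: [[0.948, 0.238, -0.211], [0.233, -0.971, -0.049], [-0.216, -0.003, -0.976]]
ft_force: [-0.1, -0.6, 0.7]
width: 0.17
finger_force: 29.9
```

Request:
servo_tool(series="0 0 -0.1 0 0 0; 0 0 0 0 0 0")

```text
t: 8.7
eef_pos: [0.5523, 0.2129, 0.1013]
orientation: [[0.948, 0.238, -0.21], [0.233, -0.971, -0.049], [-0.216, -0.003, -0.976]]
ft_force: [-0.0, -0.0, 6.6]
width: 0.168
finger_force: 29.9
```

Request:
servo_tool(series="0 0 -0.1 0 0 0; 0 0 0 0 0 0")

```text
t: 8.9
eef_pos: [0.5526, 0.2127, 0.1012]
orientation: [[0.948, 0.238, -0.21], [0.233, -0.971, -0.049], [-0.215, -0.003, -0.977]]
ft_force: [-1.2, -0.9, 12.2]
width: 0.173
finger_force: 29.9
```

Contact came at TCP z = 0.1015 m, as expected. Release and rise.

Request:
servo_tool(series="0 0 0.1 0 0 0; 0 0 0 0 0 0; 0 0 0 0 0 0", gripper=0.6)

```text
t: 9.2
eef_pos: [0.5515, 0.2132, 0.1]
orientation: [[0.948, 0.239, -0.212], [0.233, -0.971, -0.049], [-0.217, -0.003, -0.976]]
ft_force: [-0.0, 0.7, 0.3]
width: 0.394
finger_force: 0.0
```

Request:
servo_tool(series="0 0 1.5 0 0 0; 0 0 3 0 0 0; -2 0 3.5 0 2 0; -4 0 3.5 0 5 0; -3.5 -1 1 0 5 0; 0 0 0 0 0 0")

```text
t: 9.8
eef_pos: [0.4575, 0.2021, 0.2253]
orientation: [[0.882, 0.231, -0.411], [0.232, -0.971, -0.048], [-0.411, -0.053, -0.91]]
ft_force: [1.4, 0.6, -0.1]
width: 0.401
finger_force: 0.0
```

```bash
python3 - <<'E'
from g import *; from h import *; import pickle
from cell import optics
np.set_printoptions(precision=4,suppress=True)
f=optics.grab_frame('wrist');f['s']=monitor.read_state();pickle.dump(f,open('w6.pkl','wb'));im=f["color"]
cv2.imwrite('pics/w6.png',im[:,:,::-1])
go(grasp('b',.07),12.5,-16.43)
for c,st in blobs(dark(im[:270],45),150):
    print(c,st[2:],plane(f,c,.104))
E
```

```text
t 9.85 pos [0.459  0.2028 0.2243] d_cm [  6.57 -45.31  -5.31] rot [ -3.91 -36.94 -29.78] j [-0.74  0.83  0.59  1.64 -0.49  1.26 -1.27] F [ 1.2 -0.8 -0.9] w 0.4 0.0
[354.7  17.8] [  32   39 1064] [0.5522 0.211  0.104 ]
[423.   68.9] [  39   48 1292] [0.538  0.1666 0.104 ]
[346.5 107.8] [  26   47 1044] [0.5064 0.2018 0.104 ]
```

View pics/w6.png

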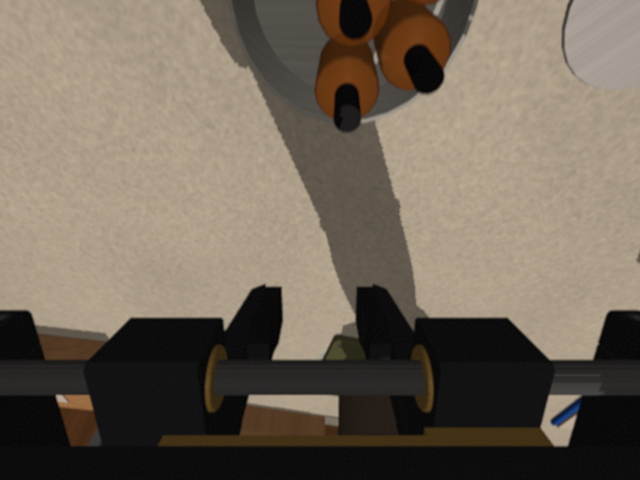

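Middle bottle stands at (355,18), about 46.5 mm from its two measured neighbours. Next is bottle b.

Request:
servo_tool(series="0.5 -3 0 0 0 0; 0.7 -4.7 0 -0.5 -4.6 -3.7; 0.7 -4.8 0 -0.5 -4.6 -3.7; 0.7 -4.8 0 -0.5 -4.6 -3.7; 0.7 -4.8 0 -0.5 -4.6 -3.7; 0.7 -4.8 0 -0.5 -4.6 -3.7; 0.7 -4.8 0 -0.5 -4.6 -3.7; 0.7 -4.8 -1 -0.5 -4.6 -3.7; 0.7 -4.8 -2 -0.4 -4.6 -3.8; 0.5 -4 -2 0 0 0", gripper=0.5)

```text
t: 10.85
eef_pos: [0.5235, -0.2506, 0.1742]
orientation: [[0.936, -0.287, 0.205], [-0.28, -0.958, -0.063], [0.215, 0.002, -0.977]]
ft_force: [0.2, 0.6, 0.1]
width: 0.501
finger_force: 0.0
```

Request:
servo_tool(series="0 0 0 0 0 0; 0 0 0 0 0 0")

```text
t: 11.05
eef_pos: [0.5246, -0.2492, 0.1737]
orientation: [[0.937, -0.284, 0.203], [-0.277, -0.959, -0.062], [0.212, 0.002, -0.977]]
ft_force: [-0.7, 0.7, 0.0]
width: 0.498
finger_force: 0.0
```

```bash
python3 -c "
from g import *
go(grasp('b'),12.5,-16.43)"
```

```text
t 11.05 pos [ 0.5246 -0.2492  0.1737] d_cm [ 2.84 -0.95 -6.59] rot [ 0.02 -0.27  0.08] j [ 0.14  0.72  0.39  1.99 -0.87  0.37 -0.64] F [-0.7  0.7  0. ] w 0.498 0.0
```

Request:
servo_tool(series="0.4 -0.2 -1.2 0 -0.3 0; 1 -0.35 -2.2 0 0 0; 0.9 -0.25 -2 0 0 0; 0.5 -0.15 -1.2 0 0 0; 0 0 0 0 0 0; 0 0 0 0 0 0")

```text
t: 11.65
eef_pos: [0.5529, -0.2564, 0.1085]
orientation: [[0.937, -0.28, 0.209], [-0.274, -0.96, -0.061], [0.217, 0.0, -0.976]]
ft_force: [-0.4, 0.1, -0.4]
width: 0.501
finger_force: 0.0
```

```bash
python3 - <<'E'
from g import *; from h import *
from cell import optics
go(grasp('b'),12.5,-16.43)
f=optics.grab_frame('wrist');im=f["color"]
x=np.nonzero(dark(im[287:303,272:366],45));print(np.bincount(x[1],minlength=94))
E
```

```text
t 11.65 pos [ 0.5529 -0.2564  0.1085] d_cm [ 0.01 -0.22 -0.07] rot [ 0.01  0.04 -0.14] j [ 0.23  0.84  0.24  1.95 -0.92  0.25 -0.6 ] F [-0.4  0.1 -0.4] w 0.501 0.0
[ 0  0  0  0  0  0  0  0  0  0  0  0  0  0  0  0  0  0  0  0  0  0  0  0
  0  0  0  0  0  0  0  0  0  0  8 15 16 16 16 16 16 16 16 16 16 16 16 16
 16 16 16 16 16 16 16 16 16 16 16 16 16 16 16 16 15  9  0  0  0  0  0  0
  0  0  0  0  0  0  0  0  0  0  0  0  0  0  0  0  0  0  0  0  0  0]
```

Request:
servo_tool(series="0 -0.15 -0.05 0 0 0; 0 0 0 0 0 0")

```text
t: 11.9
eef_pos: [0.5528, -0.259, 0.1084]
orientation: [[0.936, -0.282, 0.209], [-0.275, -0.959, -0.062], [0.218, 0.001, -0.976]]
ft_force: [-0.3, -0.5, 0.0]
width: 0.503
finger_force: 0.0
```

Request:
servo_tool(series="0 0 0 0 0 0; 0 0 0 0 0 0; 0 0 0 0 0 0; 0 0 0 0 0 0", gripper=1, squeeze=30)

```text
t: 12.3
eef_pos: [0.5527, -0.2586, 0.1076]
orientation: [[0.937, -0.281, 0.208], [-0.275, -0.96, -0.061], [0.217, -0.0, -0.976]]
ft_force: [0.2, -0.5, -0.5]
width: 0.174
finger_force: 30.0
```

Request:
servo_tool(series="-0.4 0.12 0.9 0 0 0; -0.8 0.24 1.8 0 0 0; -1.0 0.3 2.3 0 0 0; -1.0 0.3 2.3 0 0 0; 0 0.5 3 0.8 3 0; 0 1 3.5 1.8 6 0; 0 1.5 2 2 7 0; 0 2 0 1.8 6 0; 0 2 0 0.6 2 0")

```text
t: 13.2
eef_pos: [0.523, -0.1791, 0.2616]
orientation: [[0.94, -0.279, -0.194], [-0.273, -0.96, 0.058], [-0.203, -0.001, -0.979]]
ft_force: [0.2, 0.2, -1.4]
width: 0.167
finger_force: 30.0
```

Request:
servo_tool(series="0 2.5 0 0 0 2; -0.5 4 0 0 0 3; -0.5 4.6 0 0 0 3; -0.6 4.8 0 0 0 4; -0.6 4.8 0 0 0 4; -0.6 4.8 0 0 0 4; -0.6 4.5 0 0 0 4; -0.6 4 0 0 0 3; -0.6 3 0 0 0 2; -0.4 2 0 0 0 1")

```text
t: 14.2
eef_pos: [0.47, 0.2132, 0.261]
orientation: [[0.95, 0.242, -0.198], [0.237, -0.97, -0.045], [-0.203, -0.004, -0.979]]
ft_force: [0.2, -0.1, -1.2]
width: 0.171
finger_force: 30.0
```

Request:
servo_tool(series="0 0 0 0 0 0; 0 0 0 0 0 0")

```text
t: 14.4
eef_pos: [0.4712, 0.2093, 0.2612]
orientation: [[0.951, 0.237, -0.197], [0.232, -0.972, -0.046], [-0.202, -0.002, -0.979]]
ft_force: [-0.0, 0.0, -1.2]
width: 0.17
finger_force: 30.0
```

```bash
cat > held.py <<'E'
from g import *; from h import *
from cell import optics
f=optics.grab_frame('wrist');im=f["color"];s=monitor.read_state()
cv2.imwrite('pics/held%d.png'%(s["t"]*100),im[:,:,::-1])
m=amber(im); ys,xs=np.nonzero(m[180:280,270:370])
print("held top row",ys.min()+180,"edges",[(xs[ys==r-180].min()+270,xs[ys==r-180].max()+270) for r in(220,250)])
R=s["orientation"];g=s["eef_pos"]-R[:,2]*.005
for dx in(-.003,0,.003):
    q=np.array([proj(f,g+R[:,0]*dx+np.array([r*np.cos(a),r*np.sin(a),-h])) for h,r in((.102,.018),(.098,.022)) for a in np.linspace(0,6.28,60)])
    print(dx,q[:,1].min().round(1),q[:,0].min().round(1),q[:,0].max().round(1))
for c,st in blobs(dark(im[:180],45),150): print(c,st[2:],plane(f,c,.104).round(4))
E
python3 -c "
exec(open('held.py').read())
go((.521,.2476,.24),-12.5,13.6)"
```

```text
held top row 192 edges [(np.int64(287), np.int64(349)), (np.int64(282), np.int64(354))]
-0.003 197.1 286.6 351.4
0 192.5 286.5 351.5
0.003 187.8 286.4 351.6
[52.7 21.3] [  31   44 1335] [0.5456 0.4101 0.104 ]
[343.9  10.2] [ 26  24 501] [0.5977 0.2223 0.104 ]
[401.6  51.8] [ 32  26 677] [0.584  0.1767 0.104 ]
[342.7  86.5] [ 23  27 472] [0.553  0.2105 0.104 ]
[573.8  84.5] [ 43  24 801] [0.5939 0.048  0.104 ]
[393.4 122.8] [ 28  30 558] [0.5376 0.166  0.104 ]
[338.2 152.1] [ 20  30 489] [0.506  0.2011 0.104 ]
t 14.45 pos [0.4716 0.2085 0.2613] d_cm [ 4.94  3.91 -2.13] rot [-0.27  0.81  0.02] j [-0.84  0.71  0.65  1.74 -0.47  1.08 -1.32] F [-0.2 -0.2 -2. ] w 0.172 30.0
```

Request:
servo_tool(series="1.5 1.2 0 0 0.8 0; 2 1.6 -0.5 0 0 0; 1 0.8 -1 0 0 0; 0.3 0.3 -0.6 0 0 0; 0 0 0 0 0 0; 0 0 0 0 0 0")

```text
t: 15.05
eef_pos: [0.5188, 0.2479, 0.2398]
orientation: [[0.949, 0.235, -0.212], [0.231, -0.972, -0.046], [-0.217, -0.005, -0.976]]
ft_force: [-0.0, 0.4, -0.9]
width: 0.172
finger_force: 30.0
```

```bash
python3 -c "
from g import *
go((.5198,.2477,.1015),-12.5,13.6)"
```

```text
t 15.05 pos [0.5188 0.2479 0.2398] d_cm [  0.1   -0.02 -13.83] rot [-0.27 -0.09 -0.02] j [-0.81  0.81  0.63  1.56 -0.5   1.16 -1.36] F [-0.   0.4 -0.9] w 0.172 30.0
```

Request:
servo_tool(series="0 0 -2 -0.2 0 0; 0 0 -3 0 0 0; 0 0 -2 0 0 0; 0 0 -1.4 0 0 0; 0 0 0 0 0 0")

```text
t: 15.55
eef_pos: [0.5183, 0.2485, 0.1548]
orientation: [[0.948, 0.236, -0.213], [0.231, -0.972, -0.05], [-0.219, -0.002, -0.976]]
ft_force: [-0.3, 1.5, -0.8]
width: 0.172
finger_force: 30.0
```

Foot is at about 58 mm, just below the rim and without contact. Continue.

Request:
servo_tool(series="0.1 -0.1 -1.2 0 0 0; 0 0 -1.2 0 0 0; 0 0 -1 0 0 0; 0 0 -0.7 0 0 0; 0 0 -0.4 0 0 0; 0 0 0 0 0 0")

```text
t: 16.15
eef_pos: [0.5203, 0.248, 0.1104]
orientation: [[0.948, 0.237, -0.211], [0.232, -0.972, -0.049], [-0.217, -0.002, -0.976]]
ft_force: [-0.8, -0.6, -0.7]
width: 0.171
finger_force: 30.0
```

Request:
servo_tool(series="0 0 -0.4 0 0 0; 0 0 -0.2 0 0 0; 0 0 0 0 0 0")

```text
t: 16.45
eef_pos: [0.5205, 0.2482, 0.1048]
orientation: [[0.948, 0.237, -0.211], [0.232, -0.972, -0.049], [-0.216, -0.002, -0.976]]
ft_force: [-0.2, 0.2, -1.7]
width: 0.167
finger_force: 30.0
```

Request:
servo_tool(series="0 0 -0.2 0 0 0; 0 0 -0.1 0 0 0; 0 0 0 0 0 0")

```text
t: 16.75
eef_pos: [0.5206, 0.2482, 0.1019]
orientation: [[0.948, 0.237, -0.21], [0.232, -0.972, -0.049], [-0.216, -0.002, -0.976]]
ft_force: [0.3, 0.5, -0.5]
width: 0.17
finger_force: 30.0
```

Request:
servo_tool(series="0 0 -0.1 0 0 0; 0 0 0 0 0 0")

```text
t: 16.95
eef_pos: [0.521, 0.2484, 0.1017]
orientation: [[0.949, 0.237, -0.21], [0.232, -0.972, -0.048], [-0.215, -0.003, -0.977]]
ft_force: [0.2, 0.6, 5.1]
width: 0.167
finger_force: 30.0
```

Request:
servo_tool(series="0 0 -0.05 0 0 0; 0 0 0 0 0 0")

```text
t: 17.15
eef_pos: [0.5211, 0.2485, 0.1017]
orientation: [[0.949, 0.237, -0.209], [0.232, -0.972, -0.048], [-0.215, -0.003, -0.977]]
ft_force: [-0.4, 0.1, 8.1]
width: 0.172
finger_force: 30.0
```

Request:
servo_tool(series="0 0 0.1 0 0 0; 0 0 0 0 0 0; 0 0 0 0 0 0", gripper=0.6)

```text
t: 17.45
eef_pos: [0.5204, 0.2481, 0.1013]
orientation: [[0.948, 0.237, -0.211], [0.232, -0.972, -0.049], [-0.216, -0.002, -0.976]]
ft_force: [0.0, -0.2, -0.1]
width: 0.397
finger_force: 0.0
```

Request:
servo_tool(series="0 0 1.5 0 0 0; 0 0 3 0 0 0; -1 0 4 0 0 0; -1 -1.5 3.5 0 0 0; 0 0 0 0 0 0")

```text
t: 17.95
eef_pos: [0.5024, 0.2311, 0.2268]
orientation: [[0.951, 0.234, -0.203], [0.229, -0.972, -0.047], [-0.209, -0.002, -0.978]]
ft_force: [0.9, 0.2, -0.2]
width: 0.399
finger_force: 0.0
```

```bash
python3 - <<'E'
from g import *; from h import *
go(grasp('c',.07),12.5,-16.43)
E
```

```text
t 17.95 pos [0.5024 0.2311 0.2268] d_cm [  3.97 -42.17  -5.55] rot [ -0.74 -24.81 -29.53] j [-0.81  0.8   0.63  1.65 -0.51  1.09 -1.33] F [ 0.9  0.2 -0.2] w 0.399 0.0
```

Request:
servo_tool(series="0.2 -3 0 0 0 0; 0.4 -4.6 0 -0.1 -3.5 -4.2; 0.5 -4.8 0 -0.1 -3.5 -4.2; 0.5 -4.8 0 -0.1 -3.5 -4.2; 0.5 -4.8 0 -0.1 -3.5 -4.2; 0.5 -4.8 -0.5 -0.1 -3.5 -4.2; 0.5 -4.8 -1 -0.1 -3.5 -4.2; 0.5 -4.6 -1.5 -0.1 -3.5 -4.2; 0.3 -4 -1.5 0 0 0; 0.1 -2 -1 0 0 0", gripper=0.5)

```text
t: 18.95
eef_pos: [0.5396, -0.1936, 0.1661]
orientation: [[0.939, -0.284, 0.195], [-0.277, -0.959, -0.06], [0.205, 0.003, -0.979]]
ft_force: [0.1, -0.4, 0.2]
width: 0.499
finger_force: 0.0
```

Request:
servo_tool(series="0 0 0 0 0 0; 0 0 0 0 0 0")

```text
t: 19.15
eef_pos: [0.5404, -0.1881, 0.1663]
orientation: [[0.941, -0.278, 0.195], [-0.272, -0.961, -0.056], [0.203, -0.0, -0.979]]
ft_force: [0.4, 0.8, 0.8]
width: 0.503
finger_force: 0.0
```

```bash
python3 -c "
from g import *
go(grasp('c'),12.5,-16.43)"
```

```text
t 19.15 pos [ 0.5404 -0.1881  0.1663] d_cm [ 3.01 -1.08 -5.84] rot [-0.25 -0.76 -0.29] j [ 0.02  0.73  0.38  2.02 -0.86  0.34 -0.76] F [0.4 0.8 0.8] w 0.503 0.0
```

Request:
servo_tool(series="0.6 -0.4 -1 -0.2 -0.8 -0.3; 0.9 -0.35 -1.9 0 0 0; 0.9 -0.25 -1.8 0 0 0; 0.6 -0.1 -1.15 0 0 0; 0 0 0 0 0 0; 0 0 0 0 0 0")

```text
t: 19.75
eef_pos: [0.5706, -0.1988, 0.1083]
orientation: [[0.937, -0.281, 0.209], [-0.275, -0.96, -0.061], [0.218, 0.0, -0.976]]
ft_force: [-1.0, 0.5, 0.3]
width: 0.499
finger_force: 0.0
```

```bash
python3 - <<'E'
from g import *; from h import *
from cell import optics
go(grasp('c'),12.5,-16.43)
f=optics.grab_frame('wrist');im=f["color"]
cv2.imwrite('pics/gc.png',im[:,:,::-1])
b=np.bincount(np.nonzero(dark(im[287:303,272:366],45))[1]);print(np.nonzero(b>8)[0][[0,-1]]+272)
E
```

```text
t 19.75 pos [ 0.5706 -0.1988  0.1083] d_cm [-0.01 -0.02 -0.04] rot [ 0.02  0.06 -0.09] j [ 0.11  0.83  0.24  1.96 -0.91  0.22 -0.72] F [-1.   0.5  0.3] w 0.499 0.0
[305 335]
```

Request:
servo_tool(series="0 0 0 0 0 0; 0 0 0 0 0 0; 0 0 0 0 0 0; 0 0 0 0 0 0", gripper=1, squeeze=30)

```text
t: 20.2
eef_pos: [0.5706, -0.1998, 0.1082]
orientation: [[0.936, -0.283, 0.209], [-0.276, -0.959, -0.062], [0.218, 0.0, -0.976]]
ft_force: [-0.8, -0.5, 1.0]
width: 0.173
finger_force: 30.0
```

Request:
servo_tool(series="-0.4 0.12 0.9 0 0 0; -0.8 0.24 1.8 0 0 0; -1.0 0.3 2.3 0 0 0; -1.0 0.3 2.3 0 0 0; 0 0.5 3 0.8 3 0; 0 1 3.5 1.8 6 0; 0 1.5 2 2 7 0; 0 2 0 1.8 6 0; 0 2 0 0.6 2 0")

```text
t: 21.1
eef_pos: [0.541, -0.121, 0.2602]
orientation: [[0.942, -0.28, -0.186], [-0.275, -0.96, 0.056], [-0.195, -0.002, -0.981]]
ft_force: [-0.5, -0.1, -1.0]
width: 0.168
finger_force: 30.0
```

Request:
servo_tool(series="0 2.5 0 0 0 2; -0.4 4 0 0 0 3; -0.5 4.6 0 0 0 3; -0.5 4.6 0 0 0 4; -0.5 4.6 0 0 0 4; -0.5 4.4 0 0 0 4; -0.5 4 0 0 0 4; -0.5 4 0 0 0 3; -0.4 3 0 0 0 2; -0.2 2 0 0 0 1")

```text
t: 22.1
eef_pos: [0.4982, 0.2584, 0.2595]
orientation: [[0.952, 0.24, -0.19], [0.236, -0.971, -0.043], [-0.195, -0.004, -0.981]]
ft_force: [1.1, 0.3, -0.5]
width: 0.169
finger_force: 30.0
```

Request:
servo_tool(series="0 0 0 0 0 0; 0 0 0 0 0 0")

```text
t: 22.3
eef_pos: [0.4998, 0.2538, 0.2596]
orientation: [[0.954, 0.234, -0.189], [0.23, -0.972, -0.044], [-0.194, -0.001, -0.981]]
ft_force: [-0.4, -1.2, -1.1]
width: 0.169
finger_force: 30.0
```

```bash
python3 -c "
exec(open('held.py').read())
go((.5657,.2578,.24),-12.5,13.6)"
```

```text
held top row 180 edges [(np.int64(288), np.int64(348)), (np.int64(283), np.int64(354))]
-0.003 198.1 286.5 351.1
0 193.6 286.4 351.3
0.003 188.9 286.3 351.4
[110.5  44.8] [  31   95 2015] [0.5708 0.4173 0.104 ]
[393.3  75.3] [ 31  26 604] [0.5984 0.2219 0.104 ]
[443.9 112.5] [ 35  29 707] [0.5834 0.1765 0.104 ]
[596.4 128.2] [ 42  25 737] [0.6002 0.0582 0.104 ]
[387.9 141.9] [ 27  31 560] [0.5529 0.2102 0.104 ]
[331.3 167.1] [ 19  27 440] [0.523  0.2481 0.104 ]
[431.4 170. ] [ 31  22 446] [0.5397 0.1683 0.104 ]
t 22.35 pos [0.5001 0.253  0.2597] d_cm [ 6.56  0.48 -1.97] rot [-0.36  1.26  0.14] j [-0.85  0.76  0.64  1.61 -0.49  1.14 -1.39] F [ 0.4 -0.7 -1.6] w 0.173 30.0
```

Request:
servo_tool(series="2 0.2 0 -0.3 1.2 0.1; 2.5 0.2 -0.5 0 0 0; 1.5 0.1 -1 0 0 0; 0.6 0 -0.5 0 0 0; 0 0 0 0 0 0; 0 0 0 0 0 0")

```text
t: 22.95
eef_pos: [0.5652, 0.2594, 0.2396]
orientation: [[0.949, 0.236, -0.211], [0.231, -0.972, -0.049], [-0.216, -0.003, -0.976]]
ft_force: [-0.2, 0.1, -1.2]
width: 0.173
finger_force: 30.0
```

```bash
python3 -c "
from g import *
go((.5659,.2584,.1015),-12.5,13.6)"
```

```text
t 22.95 pos [0.5652 0.2594 0.2396] d_cm [  0.07  -0.1  -13.81] rot [-0.14 -0.02 -0.05] j [-0.76  0.88  0.62  1.4  -0.5   1.25 -1.39] F [-0.2  0.1 -1.2] w 0.173 30.0
```

Request:
servo_tool(series="0.1 -0.1 -2 -0.1 0 0; 0 0 -3 0 0 0; 0 0 -2 0 0 0; 0 0 -1 0 0 0; 0 0 0 0 0 0; 0 0 0 0 0 0")

```text
t: 23.55
eef_pos: [0.5671, 0.2595, 0.1606]
orientation: [[0.949, 0.238, -0.208], [0.232, -0.971, -0.05], [-0.214, -0.001, -0.977]]
ft_force: [0.4, 0.0, -0.8]
width: 0.171
finger_force: 30.0
```

Request:
servo_tool(series="-0.1 -0.1 -1 0 0 0; 0 0 -1 0 0 0; 0 0 -0.8 0 0 0; 0 0 -0.6 0 0 0; 0 0 0 0 0 0")

```text
t: 24.05
eef_pos: [0.565, 0.2583, 0.1242]
orientation: [[0.948, 0.238, -0.212], [0.232, -0.971, -0.051], [-0.218, -0.001, -0.976]]
ft_force: [-0.4, -0.5, -1.2]
width: 0.169
finger_force: 30.0
```

Request:
servo_tool(series="0 0 -0.8 0 0 0; 0 0 -0.7 0 0 0; 0 0 -0.4 0 0 0; 0 0 0 0 0 0")

```text
t: 24.45
eef_pos: [0.5652, 0.2583, 0.1056]
orientation: [[0.948, 0.238, -0.211], [0.232, -0.971, -0.051], [-0.217, -0.001, -0.976]]
ft_force: [0.9, 0.0, -0.9]
width: 0.171
finger_force: 30.0
```

Request:
servo_tool(series="0 0 -0.2 0 0 0; 0 0 -0.15 0 0 0; 0 0 0 0 0 0")

```text
t: 24.75
eef_pos: [0.5657, 0.2584, 0.1028]
orientation: [[0.948, 0.238, -0.21], [0.232, -0.971, -0.05], [-0.216, -0.001, -0.976]]
ft_force: [-0.3, 0.8, -1.2]
width: 0.173
finger_force: 30.0
```

Request:
servo_tool(series="0 0 -0.1 0 0 0; 0 0 0 0 0 0")

```text
t: 24.95
eef_pos: [0.5659, 0.2585, 0.1021]
orientation: [[0.949, 0.238, -0.209], [0.232, -0.971, -0.05], [-0.215, -0.001, -0.977]]
ft_force: [0.1, 0.3, 0.5]
width: 0.171
finger_force: 30.0
```

Request:
servo_tool(series="0 0 -0.05 0 0 0; 0 0 0 0 0 0")

```text
t: 25.15
eef_pos: [0.5661, 0.2586, 0.102]
orientation: [[0.949, 0.238, -0.209], [0.233, -0.971, -0.05], [-0.215, -0.001, -0.977]]
ft_force: [0.3, 0.6, 4.7]
width: 0.17
finger_force: 30.0
```

Request:
servo_tool(series="0 0 0.05 0 0 0; 0 0 0 0 0 0; 0 0 0 0 0 0", gripper=0.6)

```text
t: 25.45
eef_pos: [0.5654, 0.2583, 0.1016]
orientation: [[0.948, 0.238, -0.21], [0.232, -0.971, -0.05], [-0.216, -0.001, -0.976]]
ft_force: [0.0, -0.9, -0.4]
width: 0.392
finger_force: 0.0
```

Request:
servo_tool(series="0 0 1.5 0 0 0; 0 0 3 0 0 0; -2 0 4 0 0 0; -4 -1.5 4 1 -4 0; -4 -2.5 2 1 -4 0; -2 -1 0 0.9 -4 0; 0 0 0 0 0 0; 0 0 0 0 0 0")

```text
t: 26.25
eef_pos: [0.4523, 0.2115, 0.2418]
orientation: [[0.971, 0.238, -0.001], [0.238, -0.971, 0.002], [-0.001, -0.002, -1.0]]
ft_force: [0.4, 0.1, 0.6]
width: 0.402
finger_force: 0.0
```

```bash
python3 - <<'E'
from g import *; from h import *; import pickle
from cell import optics
d={n:optics.grab_frame(n) for n in("wrist","top","scene")};d['s']=monitor.read_state()
pickle.dump(d,open('f7.pkl','wb'))
f=d["wrist"];cv2.imwrite('pics/w7.png',f["color"][:,:,::-1])
for c,st in blobs(dark(f["color"][:270],45),150): print(c,st[2:],plane(f,c,.104).round(4),plane(f,c,.024).round(4))
go((.6,-.005,.15),0,-16)
E
```

```text
[78.4 38.3] [  43   81 2399] [0.549  0.4074 0.104 ] [0.5545 0.4603 0.024 ]
[351.9  28.4] [ 26  39 752] [0.6003 0.2233 0.104 ] [0.621  0.2214 0.024 ]
[291.5  64.8] [ 25  31 574] [0.5681 0.2591 0.104 ] [0.5792 0.2679 0.024 ]
[407.8  69.4] [ 34  31 685] [0.585  0.1776 0.104 ] [0.6012 0.1621 0.024 ]
[351.2 101.7] [ 25  24 448] [0.5546 0.2112 0.104 ] [0.5617 0.2057 0.024 ]
[573.9 115.9] [ 43  20 731] [0.5846 0.0476 0.104 ] [ 0.6006 -0.0066  0.024 ]
[291.4 132.8] [ 24  21 379] [0.5228 0.2493 0.104 ] [0.5205 0.2551 0.024 ]
[402.9 139.2] [ 31  21 523] [0.5384 0.166  0.104 ] [0.5407 0.147  0.024 ]
[347.1 169.4] [ 22  24 400] [0.5065 0.2012 0.104 ] [0.4993 0.1928 0.024 ]
t 26.4 pos [0.4544 0.212  0.2408] d_cm [ 14.56 -21.7   -9.08] rot [-3.000e-02  1.000e-02 -2.982e+01] j [-0.91  0.63  0.63  1.97 -0.56  0.72 -1.27] F [-0.4 -0.1 -0.2] w 0.401 0.0
```

View pics/w7.png

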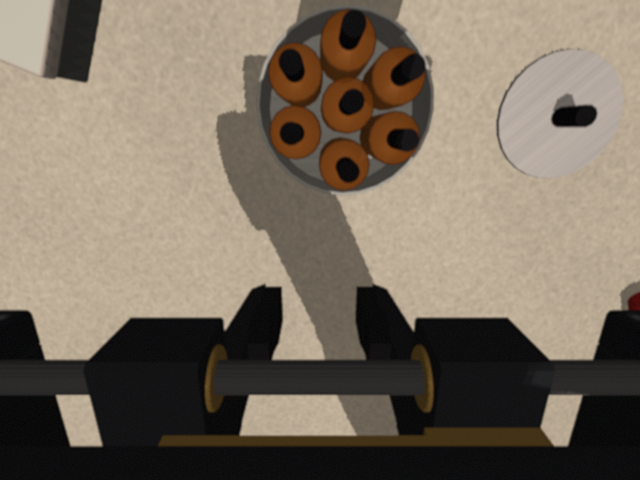

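All seven bottles stand in a honeycomb: middle (351,102), ring around it at (352,28), (408,69), (403,139), (347,169), (291,133) and (291,65). The knob is at (574,116). Now the cover.

Request:
servo_tool(series="1 -1.5 0 0 0 0; 1.8 -2.8 0 0 0 0; 2.3 -3.4 0 0 0 0; 2.5 -3.7 -1 0 0 0; 2.5 -3.7 -2 0 0 0; 2.2 -3.3 -3 0 0 0; 1.5 -2.3 -2.5 0 0 0; 0.7 -1 -1.5 0 0 0; 0 0 0 0 0 0; 0 0 0 0 0 0")

```text
t: 27.4
eef_pos: [0.5975, -0.0043, 0.1405]
orientation: [[0.971, 0.239, -0.003], [0.239, -0.971, 0.001], [-0.002, -0.002, -1.0]]
ft_force: [0.2, 0.4, -0.4]
width: 0.402
finger_force: 0.0
```

```bash
python3 - <<'E'
from g import *; from h import *; import pickle
from cell import optics
f=optics.grab_frame("wrist");im=f["color"];cv2.imwrite('pics/w8.png',im[:,:,::-1])
go((.599,-.005,.025),0,13.6)
for c,st in blobs(dark(im[100:330],45),150): print(c+[0,100],st,plane(f,c+[0,100],.024).round(4))
print(proj(f,(.599,-.005,.024)))
m=cv2.cvtColor(im,cv2.COLOR_RGB2HSV)[...,1]<28
m=cv2.morphologyEx(m.astype(np.uint8),cv2.MORPH_OPEN,np.ones((5,5)))
for c,st in blobs(m,3000): print("low-sat",c,st)
E
```

```text
t 27.45 pos [ 0.5976 -0.0038  0.1412] d_cm [  0.14  -0.12 -11.62] rot [-0.08 -0.09 -0.3 ] j [-0.33  0.86  0.47  1.76 -0.6   0.67 -0.84] F [ 0.5 -0.2 -0.2] w 0.398 0.0
[  5.5 222.7] [  0 109  14  27 291] [0.5533 0.2278 0.024 ]
[320.1 237.1] [309 120  24  35 693] [ 0.5991 -0.0058  0.024 ]
[ 16.3 308.4] [   0  185   37   45 1391] [0.4796 0.2219 0.024 ]
[259.6 310.8] [ 227  186   55   44 1716] [0.5253 0.0273 0.024 ]
[377.7 310.8] [ 357  186   54   44 1700] [ 0.5486 -0.0672  0.024 ]
[622.1 319.9] [603 210  37  20 691] [ 0.5891 -0.2668  0.024 ]
[174.  323.7] [ 121  218  103   12 1141] [0.4962 0.0944 0.024 ]
[464.1 324.1] [ 415  219  103   11 1066] [ 0.5539 -0.1409  0.024 ]
[319.04343135 237.02612241]
low-sat [318.4 377.4] [ 215  357  208   40 6733]
low-sat [ 44.4 377.6] [   0  360  100   37 3113]
low-sat [577.6 377.3] [ 491  360  149   37 4168]
```

Request:
servo_tool(series="0.1 -0.1 -2 0 0 -0.3; 0 0 -3 0 0 0; 0 0 -2.5 0 0 0; 0 0 -1.8 0 0 0; 0 0 -1.2 0 0 0; 0 0 -0.6 0 0 0; 0 0 0 0 0 0; 0 0 0 0 0 0")

```text
t: 28.25
eef_pos: [0.5991, -0.0066, 0.0306]
orientation: [[0.972, 0.233, -0.0], [0.233, -0.972, -0.0], [-0.0, -0.0, -1.0]]
ft_force: [0.4, -0.3, 0.2]
width: 0.402
finger_force: 0.0
```

```bash
python3 - <<'E'
from g import *
go((.599,-.0055,.025),0,13.6)
E
```

```text
t 28.25 pos [ 0.5991 -0.0066  0.0306] d_cm [-0.01  0.11 -0.56] rot [ 0.   -0.02  0.11] j [-0.25  1.02  0.34  1.79 -0.69  0.46 -0.77] F [ 0.4 -0.3  0.2] w 0.402 0.0
```

Request:
servo_tool(series="0 0.1 -0.4 0 0 0; 0 0 -0.15 0 0 0; 0 0 0 0 0 0; 0 0 0 0 0 0")

```text
t: 28.65
eef_pos: [0.5985, -0.0059, 0.0241]
orientation: [[0.973, 0.233, -0.002], [0.233, -0.973, 0.0], [-0.002, -0.0, -1.0]]
ft_force: [0.5, -0.7, 0.1]
width: 0.4
finger_force: 0.0
```

Request:
servo_tool(series="0 0 0 0 0 0; 0 0 0 0 0 0; 0 0 0 0 0 0; 0 0 0 0 0 0", gripper=1, squeeze=30)

```text
t: 29.05
eef_pos: [0.5984, -0.0058, 0.0241]
orientation: [[0.973, 0.233, -0.002], [0.233, -0.973, 0.0], [-0.002, -0.001, -1.0]]
ft_force: [-1.0, 0.4, 0.1]
width: 0.217
finger_force: 30.0
```

Request:
servo_tool(series="0 0 1 0 0 0; 0 0 2 0 0 0; 0 0 3 0 0 0; 0 0 3.5 0 0 0; 0 0 3.5 0 0 0; 0 1 2.5 0 0 0; -0.5 2.5 1.5 0 0 0; -0.8 3.5 0 0 0 0; -0.8 3.5 0 0 0 0; -0.8 3.5 0 0 0 0")

```text
t: 30.05
eef_pos: [0.5687, 0.1355, 0.1947]
orientation: [[0.973, 0.232, -0.002], [0.232, -0.973, 0.0], [-0.002, -0.001, -1.0]]
ft_force: [0.1, 0.2, -2.6]
width: 0.219
finger_force: 30.0
```

Request:
servo_tool(series="-0.8 3.2 0 0 0 0; -0.7 2.5 0 0 0 0; -0.3 1.5 0 0 0 0; 0 0.6 0 0 0 0; 0 0 0 0 0 0; 0 0 0 0 0 0; 0 0 0 0 0 0")

```text
t: 30.75
eef_pos: [0.552, 0.2102, 0.1943]
orientation: [[0.973, 0.23, -0.001], [0.23, -0.973, -0.001], [-0.002, 0.001, -1.0]]
ft_force: [0.1, 0.6, -1.5]
width: 0.216
finger_force: 30.0
```

```bash
python3 - <<'E'
from g import *; from h import *; import pickle
from cell import optics
d={n:optics.grab_frame(n) for n in("wrist","top")};f=d["wrist"];d['s']=s=monitor.read_state();pickle.dump(d,open('f9.pkl','wb'))
im=f["color"];cv2.imwrite('pics/w9.png',im[:,:,::-1])
go((.552,.2127,.148),0,13.6)
h=cv2.cvtColor(im,cv2.COLOR_RGB2HSV)
R=s["orientation"];g=s["eef_pos"]-np.array([0,0,.025-.006])
q=np.array([proj(f,g+.062*(R[:,0]*np.cos(a)+R[:,1]*np.sin(a))) for a in np.linspace(0,6.28,90)])
print("pred plate top row",q[:,1].min(),"x",q[:,0].min(),q[:,0].max())
print(h[60:200:6,319].tolist())
E
```

```text
t 30.85 pos [0.5518 0.2108 0.1942] d_cm [ 0.02  0.19 -4.62] rot [ 0.03 -0.1   0.26] j [-0.76  0.8   0.59  1.75 -0.6   0.78 -1.21] F [ 0.3 -0.1 -2.1] w 0.215 30.0
pred plate top row 173.03110443144269 x 189.2827158392976 441.81018829216134
[[18, 50, 113], [18, 51, 109], [17, 52, 112], [17, 53, 111], [17, 52, 113], [17, 51, 114], [18, 51, 114], [18, 51, 114], [17, 52, 113], [17, 52, 113], [16, 50, 112], [18, 53, 111], [18, 51, 114], [18, 25, 101], [12, 187, 60], [13, 205, 113], [13, 205, 118], [13, 201, 123], [8, 143, 32], [14, 29, 114], [11, 25, 110], [13, 27, 113], [12, 29, 113], [15, 27, 112]]
```

```bash
python3 - <<'E'
from h import *; import pickle
f=pickle.load(open('f9.pkl','rb'))["wrist"]
h=cv2.cvtColor(f["color"],cv2.COLOR_RGB2HSV)
print(h[164:180,319].tolist())
r=h[250]; print("row250 sat L",r[180:205,1].tolist(),"R",r[430:455,1].tolist())
E
python3 - <<'E'
import sys;sys.path.insert(0,'.')
from h import *; import pickle
d=pickle.load(open('f9.pkl','rb'));f=d["wrist"];s=d["s"];R=s["orientation"]
for off in(-.002,0,.002):
    g=s["eef_pos"]-np.array([0,0,.019])+R[:,0]*off
    q=np.array([proj(f,g+.062*(R[:,0]*np.cos(a)+R[:,1]*np.sin(a))) for a in np.linspace(0,6.28,720)])
    k=q[abs(q[:,1]-250)<1.5]; print(off,q[:,1].min().round(1),k[:,0].min().round(1),k[:,0].max().round(1))
E
```

```text
[[13, 198, 126], [13, 199, 122], [13, 210, 101], [12, 206, 67], [8, 143, 32], [10, 22, 35], [12, 19, 68], [15, 27, 96], [11, 25, 111], [13, 27, 115], [14, 29, 114], [11, 25, 112], [15, 27, 112], [13, 28, 111], [14, 26, 109], [13, 28, 111]]
row250 sat L [52, 52, 53, 52, 52, 50, 52, 52, 53, 52, 51, 52, 51, 50, 52, 50, 53, 52, 50, 47, 33, 29, 27, 27, 27] R [29, 28, 29, 29, 29, 28, 26, 30, 38, 48, 52, 52, 53, 53, 53, 53, 51, 51, 52, 52, 53, 53, 52, 52, 52]
-0.002 177.6 197.7 433.3
0 173.0 195.7 435.3
0.002 168.4 193.9 437.1
```

Request:
servo_tool(series="0 0.1 -1 0 0 0.2; 0 0 -1 0 0 0; 0 0 -0.8 0 0 0; 0 0 -0.6 0 0 0; 0 0 0 0 0 0; 0 0 0 0 0 0")

```text
t: 31.45
eef_pos: [0.5515, 0.2131, 0.1599]
orientation: [[0.972, 0.236, -0.002], [0.236, -0.972, -0.0], [-0.002, -0.0, -1.0]]
ft_force: [0.5, 0.4, -1.6]
width: 0.22
finger_force: 30.0
```

```bash
python3 -c "
from g import *
go((.552,.2127,.1471),0,13.6)"
```

```text
t 31.45 pos [0.5515 0.2131 0.1599] d_cm [ 0.05 -0.04 -1.28] rot [ 0.01 -0.12 -0.06] j [-0.74  0.84  0.55  1.77 -0.63  0.71 -1.18] F [ 0.5  0.4 -1.6] w 0.22 30.0
```

Request:
servo_tool(series="0 0 -0.5 0 -0.1 0; 0 0 -0.3 0 0 0; 0 0 -0.2 0 0 0; 0 0 -0.1 0 0 0; 0 0 0 0 0 0; 0 0 0 0 0 0")

```text
t: 32.05
eef_pos: [0.5515, 0.2132, 0.1492]
orientation: [[0.972, 0.236, -0.0], [0.236, -0.972, 0.0], [0.0, -0.0, -1.0]]
ft_force: [-0.2, 0.0, -1.9]
width: 0.217
finger_force: 30.0
```

Request:
servo_tool(series="0 0 -0.1 0 0 0; 0 0 0 0 0 0")

```text
t: 32.25
eef_pos: [0.5514, 0.2132, 0.148]
orientation: [[0.972, 0.236, -0.0], [0.236, -0.972, 0.0], [-0.0, -0.0, -1.0]]
ft_force: [-0.5, -0.6, -1.8]
width: 0.218
finger_force: 30.0
```

Request:
servo_tool(series="0 0 -0.1 0 0 0; 0 0 0 0 0 0")

```text
t: 32.45
eef_pos: [0.5515, 0.2132, 0.1472]
orientation: [[0.972, 0.236, 0.0], [0.236, -0.972, 0.0], [0.0, -0.0, -1.0]]
ft_force: [0.2, -0.2, -3.0]
width: 0.217
finger_force: 30.0
```

Request:
servo_tool(series="0 0 -0.1 0 0 0; 0 0 0 0 0 0")

```text
t: 32.65
eef_pos: [0.5517, 0.2132, 0.1471]
orientation: [[0.972, 0.236, 0.0], [0.236, -0.972, 0.001], [0.001, -0.001, -1.0]]
ft_force: [-2.7, -0.6, 5.3]
width: 0.216
finger_force: 30.0
```

Request:
servo_tool(series="0 0 -0.03 0 0 0; 0 0 0 0 0 0")

```text
t: 32.85
eef_pos: [0.5518, 0.2132, 0.1471]
orientation: [[0.972, 0.236, 0.001], [0.236, -0.972, 0.001], [0.001, -0.001, -1.0]]
ft_force: [-2.2, -0.1, 7.7]
width: 0.217
finger_force: 30.0
```

Request:
servo_tool(series="0 0 0.05 0 0 0; 0 0 0 0 0 0; 0 0 0 0 0 0; 0 0 0 0 0 0", gripper=0.55)

```text
t: 33.25
eef_pos: [0.5515, 0.2132, 0.1461]
orientation: [[0.972, 0.236, -0.0], [0.236, -0.972, -0.0], [-0.0, 0.0, -1.0]]
ft_force: [0.3, -0.0, 0.4]
width: 0.445
finger_force: 0.0
```

Request:
servo_tool(series="0 0 1 0 0 0; 0 0 2 0 0 0; 0 0 3 0 0 0; 0 0 3 0 0 0; -3 0 1.5 0 0 0; -4 -1 0 0 0 0; -4 -3 0 0 0 0; -2 -2 0 0 0 0; 0 0 0 0 0 0; 0 0 0 0 0 0")

```text
t: 34.25
eef_pos: [0.422, 0.1533, 0.2521]
orientation: [[0.972, 0.236, 0.001], [0.236, -0.972, 0.001], [0.001, -0.001, -1.0]]
ft_force: [1.1, 0.7, -0.4]
width: 0.45
finger_force: 0.0
```

```bash
python3 - <<'E'
from g import *; from h import *; import pickle
from cell import optics
d={n:optics.grab_frame(n) for n in("top","scene","wrist")}
go((.552,.2127,.1471),0,13.6)
a=d['top']['color'][195:295,190:350];b=d['scene']['color'][160:290,270:450];c=d['wrist']['color']
cv2.imwrite('pics/end.png',np.vstack([np.hstack([cv2.resize(a,(400,250),interpolation=2),cv2.resize(b,(400,250),interpolation=2)]),np.pad(cv2.resize(c,(400,300)),((0,0),(0,400),(0,0)))])[:,:,::-1])
im=d['top']['color'];print(proj(d['top'],(.551,.213,.129)),proj(d['top'],(.551,.213,.165)),proj(d['scene'],(.551,.213,.129)))
E
```

```text
t 34.4 pos [0.4228 0.154  0.2515] d_cm [ 12.92   5.87 -10.44] rot [-0.02  0.08 -0.13] j [-0.86  0.55  0.65  2.1  -0.54  0.66 -1.17] F [ 0.6  0.5 -0.4] w 0.454 0.0
[239.54058218 245.39406416] [237.45272688 243.59445849] [404.55103463 228.47682073]
```

View pics/end.png

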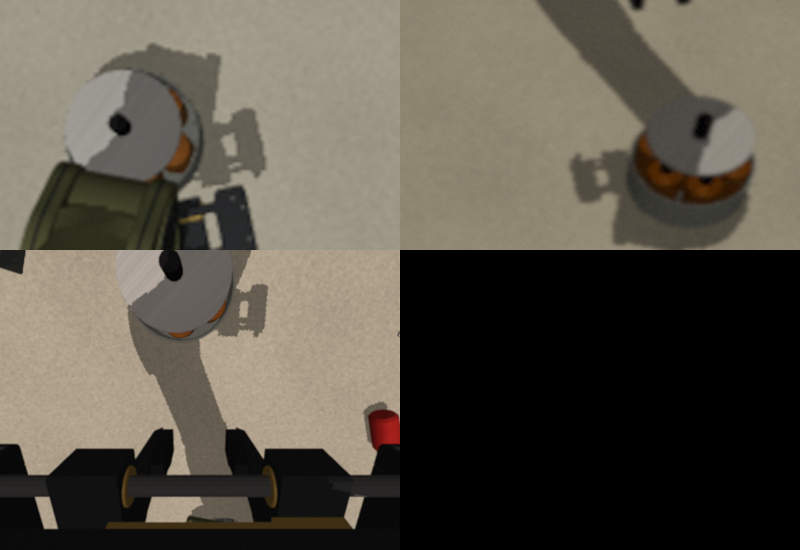

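The cover lies level on the caps, knob at (120,125) in the top crop and (703,125) in the scene crop. Its disc is centred within a pixel or two of the predicted spot, and the gripper is clear.

```bash
python3 -c "
from cell import workorder
print(workorder.hand_in())"
```

```text
the job is handed in; nothing more can be done
None
```

The job is handed in after about 34 s of robot time: all seven bottles stand in the canister in a honeycomb, the cover lies level and centred on their caps, and the arm never touched the jar, box or beaker.

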